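Find the case with the loose grinding ball

ROBOT

A 6-joint arm with a two-finger parallel gripper is mounted at the origin on the work surface. World frame = base frame: x ahead of the robot, y to its left, z up, the work surface at z = 0. Lengths are in m, angles in rad, forces in N, time in s.
With the tool pointing down it reaches from about 0.35 to 0.975 m from the base axis. Payload 4.9 kg.
Tool frame: the origin (TCP) lies midway between the tips of the shut fingers; the grasp point (between the pads) lies 19 mm behind it; z points along the fingers, y is the line along which they close (so a half turn about z gives the same grasp; the last joint's range is limited). The gripper opens to 85 mm and grips with 20 to 120 N. Pads are 22 mm wide; open, the fingers measure 114 mm over their backs; the gripper's body (76 mm by 85 mm) begins 54 mm behind the grasp point. The pads swing forward as they close: fully open they stand 13 mm farther back than shut.
Start: joints at [1.089, 0.053, 1.613, -0, 1.476, -0.119], TCP at [0.222, 0.584, 0.231] pointing down, gripper open.
Joint ranges: [-3.01, 3.01], [-1.01, 2.22], [0.06, 2.58], [-1.02, 4.17], [0.09, 2.62], [-3.14, 3.14]. Speed limits (rad/s): [2.57, 2.57, 3.14, 3.14, 3.14, 3.14].

INTERFACE

Orientations are given as a unit quaternion [w, x, y, z].
In Python, from plant import * gives the robot as it stands.
- The arm moves only by the tool jog_arm, never from a script. Its argument "targets" is a list of rows, each a list of 3 entries, a list of its own where there are three numbers: the shift along the tool's x, y, z in units of 25 mm (1.0 is 25 mm), then the turn, a rotation vector about the tool's x, y, z in units of 8 degrees (1.0 is 8 degrees), then the opening in per cent of the stroke, from 0 (shut) to 100 (fully open). A call has 1 to 8 rows; each row is the pose to reach, as a shift and turn from the pose commanded when the call began, along the tool's axes at that moment; what a row does not reach only later rows make up. A row lasts 1/8 s, in which the tool goes at most 62.5 mm and 10.7 degrees, less where a joint would pass 70% of its speed; a pose out of reach is approached as far as the arm can. A call with a gripper value outside its range is refused whole. The fingers move at their own pace and stop on an object; the grip force is fixed at half the most. Time passes only in rows, so rows that repeat a pose let the fingers close. It gives the time, the measured TCP pose, the force, the opening and the grip force at its end, in the units of the state.
- state(): the state, without advancing time (a new reading comes with each control period).
- grab_frame(name): name is "scene" or "top" or "wrist"; returns (picture, depth): 480x640x3 uint8, red, green, blue; 480x640 float32, m along the optical axis (not along the pixel's ray), 0 where there is no reading.
- camera_params(name): a dict with "fovy" (degrees; the focal length in pixels is half the picture's height over the tangent of half this angle, whatever the lens; pixels are square), "cx", "cy" (the principal point, pixels), "rvec" (rotation vector, rad) and "tvec" (3), from world to camera coordinates, as OpenCV has them; the wrist camera has in their place "hand_eye" (4x4, takes a point from camera to tool coordinates, whose origin is the TCP and whose axes are the flange's). Camera axes: x right, y down, z forward; pixel columns grow to the right and rows downward; lengths in m; the calibration is good to about 2 mm. A picture is of the moment at which its call begins: read the wrist's pose just before it. camera_params takes no time and is no camera call.
- job_done(): hands the job in; it is judged then, once.
The state is a dict: "time": time; "joint_pos": joint angles; "joint_vel": joint speeds; "joint_efforts": joint torques, N m; "tool_pos": TCP position; "tool_rot": TCP orientation; "contact_force": force on the tool from outside, world axes, zero at the start; "ft_torque": the same for the moment, N m; "gripper_width": opening from 0.0 (shut) to 1.0 (fully open); "grasp_force": force on a finger pad.
Only numpy, scipy, OpenCV 4.12 (cv2) and the standard library are available. Lean on these libraries where they do the work, as an engineer would, in place of code of your own. Each camera call takes 0.05 s, during which the arm holds its last target. There are 200 camera calls.

TASK

Each of the three sealed cases on the grey mat holds a heavy steel grinding ball packed in foam, but in one of them the packing is missing and the ball rolls about. Going from the robot's left to its right, lift each case clear of the mat, shake it briskly to and fro to feel what is inside, and stand it back on its own place before lifting the next (the last may stay in hand if it is the one). Then hold out the case with the loose ball, upright and still, some 10 to 15 cm above the middle of the white tray, and finish while still holding it there in the gripper, with the other two standing on their places and the glassware and jar undisturbed.

Things in the scene. Friction and masses are not known exactly. Their poses are not given: they have to be found in the camera images.
- case_1_center (a point): One of three identical sealed aluminium cases, 120 (its x) x 60 (y) x 60 mm (z, up), 0.4 to 0.7 kg with contents; any one may hold the loose ball (40 mm, 260 g), free to roll 36 mm either way along x, to the lower end if tipped; packed ones stay central. This point is its centre, 30 mm above its underside. Stands on one of the mat's places, a little off and turned, x roughly along the mat's x. The number is a mere label.
- case_2_center (a point): One of three identical sealed aluminium cases, 120 (its x) x 60 (y) x 60 mm (z, up), 0.4 to 0.7 kg with contents; any one may hold the loose ball (40 mm, 260 g), free to roll 36 mm either way along x, to the lower end if tipped; packed ones stay central. This point is its centre, 30 mm above its underside. Stands on one of the mat's places, a little off and turned, x roughly along the mat's x. The number is a mere label.
- case_3_center (a point): One of three identical sealed aluminium cases, 120 (its x) x 60 (y) x 60 mm (z, up), 0.4 to 0.7 kg with contents; any one may hold the loose ball (40 mm, 260 g), free to roll 36 mm either way along x, to the lower end if tipped; packed ones stay central. This point is its centre, 30 mm above its underside. Stands on one of the mat's places, a little off and turned, x roughly along the mat's x. The number is a mere label.
- place_left (a point): Centre of the robot's left standing place on the mat's top face, 4 mm above the bench, marked by a printed frame of 143 x 94 mm. The places are 140 mm apart along the mat's y axis (left is +y); x across the mat. The mat is fixed, 160 x 440 mm, 4 mm thick. A case belongs within 35 mm of it.
- place_middle (a point): Centre of the robot's middle standing place on the mat's top face, 4 mm above the bench, marked by a printed frame of 143 x 94 mm. The places are 140 mm apart along the mat's y axis (left is +y); x across the mat. The mat is fixed, 160 x 440 mm, 4 mm thick. A case belongs within 35 mm of it.
- place_right (a point): Centre of the robot's right standing place on the mat's top face, 4 mm above the bench, marked by a printed frame of 143 x 94 mm. The places are 140 mm apart along the mat's y axis (left is +y); x across the mat. The mat is fixed, 160 x 440 mm, 4 mm thick. A case belongs within 35 mm of it.
- tray_center (a point): Middle of the inner floor of the fixed white hand-over tray, 130 (x) x 190 (y) mm, rim 22 mm above the bench, empty. It lies beyond the mat, on the far side.
- rack_center (a point): Test-tube rack of clear plastic with glass tubes, 70 x 190 mm, tubes 130 mm tall, loose, to the left of the mat; the point is at its middle, 65 mm up. Not to be disturbed.
- bottle_center (a point): Round reagent jar, 60 mm across, 120 mm tall, loose, to the right of the mat; the point is at its middle, 60 mm up. Not to be disturbed.
- beaker_center (a point): Glass beaker, 70 mm across, 85 mm tall, loose, to the right of the mat; the point is at its middle, 42 mm up. Not to be disturbed.
There are look-alikes about, which are no part of the job. Leave any green or turquoise look-alike of the part that bears case_2_center alone.

How it is judged:
By the outcome, as a careful person would: the job done as asked, in the order asked, and still so for the second after the job is handed in, while the arm keeps its last pose, push and grip.
It also fails if it takes over 72 s, if anything falls off the work surface, if the arm or the gripper's body presses on something with over 40 N, if the wrist force passes 120 N, or if a joint passes its speed limit or range.

## Working session

There is one attempt and no reset: what is moved stays moved. The work goes in short steps, Python scripts to look and compute and a tool call to move; the robot and the scene stay as the last step left them, time stands still between calls to the robot, and variables do not carry over. Pictures are saved under pics/ and viewed, at most 10 in all, crops included, and the job is handed in when it is done.

Besides the shell and the picture viewer there is one more tool, called after "Request:" by a JSON object that holds its "method" and its "body". jog_arm: Moves the arm, as the interface text tells. Its arguments: {"type":"object","properties":{"targets":{"type":"array"}},"required":["targets"]}

```bash
ls; mkdir -p pics
python3 - <<'E'
from plant import *
import cv2,numpy as np
s=state();print(s)
for n in("scene","top"):
    im,d=grab_frame(n);cv2.imwrite(f"pics/{n}0.png",im[:,:,::-1]);np.savez(f"/tmp/{n}0.npz",im=im,d=d)
    print(n,camera_params(n))
print(camera_params("wrist"))
E
```

```text
pics
{'time': 0.0, 'joint_pos': array([ 1.08901339e+00,  5.33701286e-02,  1.61428997e+00,  8.70727256e-07,
        1.47600332e+00, -1.19031290e-01]), 'joint_vel': array([-5.01964813e-04,  6.73848227e-05, -7.75148936e-04, -7.10219298e-04,
       -3.88101392e-04,  1.97068074e-03]), 'joint_efforts': array([-1.50266591e-03, -3.93675578e+01, -3.70175171e+01, -1.98447301e-04,
        7.03208192e-03,  3.59256358e-07]), 'tool_pos': array([0.22150736, 0.58376536, 0.2300572 ]), 'tool_rot': array([-3.06791724e-04,  1.80382945e-01,  9.83595913e-01, -9.88881430e-04]), 'contact_force': array([-0.38010757,  0.22325522,  0.62761974]), 'ft_torque': array([0.09400235, 0.0292007 , 0.04787946]), 'grasp_force': 0.0, 'gripper_width': 0.9992398406462778}
scene {'fovy': 57.081480093987494, 'cx': 319.78999392715923, 'cy': 246.91163075058645, 'rvec': array([ 1.4525144 ,  2.21280983, -0.78579084]), 'tvec': array([ 0.17176827, -0.32450691,  1.283095  ])}
top {'fovy': 53.78918422262827, 'cx': 317.4707426438056, 'cy': 238.13384679691538, 'rvec': array([ 2.12450702, -2.09960196,  0.2143418 ]), 'tvec': array([0.01320733, 0.4971612 , 1.22481125])}
{'fovy': 71.90314667294007, 'cx': 319.9133839939822, 'cy': 238.3516495725606, 'hand_eye': array([[-7.18783273e-04, -9.51961440e-01, -3.06217080e-01,
         7.77038048e-02],
       [ 9.99999383e-01, -9.43513098e-04,  5.85876064e-04,
        -4.56640381e-04],
       [-8.46651247e-04, -3.06216470e-01,  9.51961531e-01,
        -1.43377546e-01],
       [ 0.00000000e+00,  0.00000000e+00,  0.00000000e+00,
         1.00000000e+00]])}
```

View pics/top0.png

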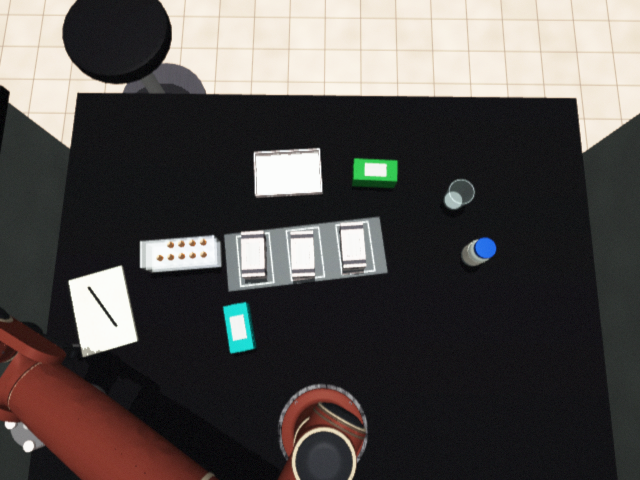

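View pics/scene0.png

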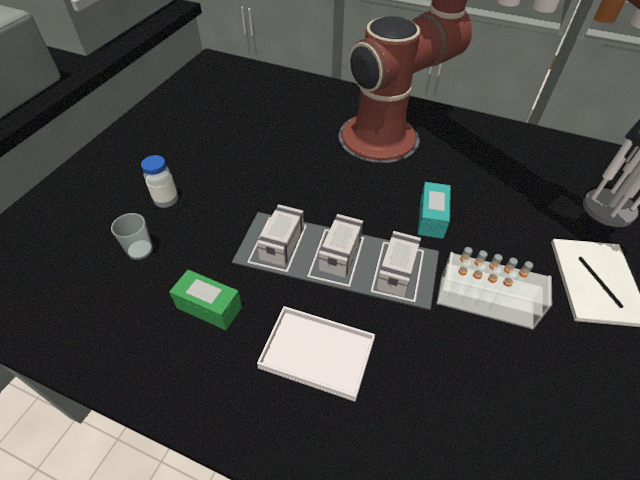

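Top view: the cases (silver with white labels) are at (253,256), (302,253) and (354,247). Possible mix-ups are the green box (375,172), the turquoise box (238,327) and the white tray (288,172); the three silver ones on the grey mat match the description. The scene view agrees: cases (281,237), (340,247), (399,265), green (205,297), turquoise (435,208).

```bash
cat > h.py <<'E'
import numpy as np,cv2
from plant import *
from scipy.spatial.transform import Rotation as R
def world(n,d):
    p=camera_params(n);f=240/np.tan(np.radians(p["fovy"]/2))
    v,u=np.mgrid[:480,:640];c=np.stack([(u-p["cx"])/f*d,(v-p["cy"])/f*d,d],-1)
    M=cv2.Rodrigues(p["rvec"])[0];return (c-p["tvec"])@M
def rect(P):
    (c,s,a)=cv2.minAreaRect((P[:,:2]*1000).astype(np.float32))
    b=cv2.boxPoints((c,s,a));e=[b[1]-b[0],b[2]-b[1]];l=max(e,key=np.linalg.norm)
    return np.round(c,1),np.round(s,1),round((np.degrees(np.arctan2(l[1],l[0]))+90)%180-90,1)
E
python3 - <<'E'
from h import *
z=np.load("/tmp/top0.npz");W=world("top",z["d"]);ok=z["d"]>0;im=z["im"].astype(int)
for n,(u0,u1,v0,v1) in dict(L=(232,275,222,290),M=(281,325,222,290),R=(332,378,215,280),tube=(135,225,225,278),green=(345,405,150,195),turq=(215,260,295,360),bottle=(455,500,230,275),beaker=(435,480,172,218)).items():
    m=np.zeros_like(ok);m[v0:v1,u0:u1]=1;m&=ok&(W[...,2]>.03);P=W[m]
    zt=np.percentile(P[:,2],[50,95,100]);Q=P if n in("tube","bottle","beaker") else P[(P[:,2]>.05)]
    print(n,zt.round(3),rect(Q),len(Q))
    if n in "LMR":
        t=np.percentile(P[:,2],90);
        for zz in(.058,.064,.07,.076,.085):print('  above',zz,(P[:,2]>zz).sum(),rect(P[P[:,2]>zz]) if (P[:,2]>zz).sum()>9 else'')
g=im.max(-1)-im.min(-1)
m=np.zeros_like(ok);m[205:300,222:395]=1
m&=ok&(im.mean(-1)>60)&(W[...,2]<.02)&(g<40);m=cv2.morphologyEx(m.astype(np.uint8),cv2.MORPH_OPEN,np.ones((3,3)))>0
print("mat",rect(W[m]),np.median(W[m][:,2]))
m=np.zeros_like(ok);m[140:205,245:330]=1;m&=ok&(im.mean(-1)>100);print("tray",rect(W[m]),np.median(W[m][:,2]))
cv2.imwrite("pics/c.png",cv2.resize(z["im"][205:300,222:395,::-1],None,fx=4,fy=4,interpolation=2))
E
```

```text
L [0.063 0.068 0.071] (array([450.2, 191. ]), array([122.5,  61.3]), np.float32(3.5)) 1053
  above 0.058 1014 (array([450.5, 190.8]), array([120.9,  61.1]), np.float32(4.4))
  above 0.064 446 (array([450.2, 190.8]), array([120.1,  60. ]), np.float32(3.8))
  above 0.07 4 
  above 0.076 0 
  above 0.085 0 
M [0.064 0.068 0.072] (array([452.5,  59.1]), array([122. ,  60.3]), np.float32(3.7)) 1022
  above 0.058 994 (array([453. ,  59.2]), array([121.5,  60. ]), np.float32(3.2))
  above 0.064 439 (array([452.1,  59.1]), array([119.5,  59.7]), np.float32(3.4))
  above 0.07 5 
  above 0.076 0 
  above 0.085 0 
R [0.064 0.068 0.073] (array([477.9, -74.8]), array([122.8,  60.6]), np.float32(4.1)) 1036
  above 0.058 1000 (array([478.5, -74.7]), array([121.7,  60.6]), np.float32(4.0))
  above 0.064 476 (array([477.7, -74.8]), array([120. ,  60.1]), np.float32(4.3))
  above 0.07 13 (array([473.4, -67.1]), array([102.1,  39.3]), np.float32(1.6))
  above 0.076 0 
  above 0.085 0 
tube [0.087 0.129 0.136] (array([450.1, 383.9]), array([ 72.1, 195.6]), np.float32(-84.8)) 2277
green [0.059 0.063 0.067] (array([ 690.1, -137.9]), array([122.7,  64.2]), np.float32(88.9)) 948
turq [0.059 0.064 0.067] (array([257.6, 221.3]), array([121.5,  61.4]), np.float32(11.4)) 1128
bottle [0.116 0.123 0.126] (array([ 461.7, -403.8]), array([56.2, 57. ]), np.float32(-28.2)) 648
beaker [0.065 0.086 0.089] (array([ 621.2, -364.7]), array([69.2, 69.4]), np.float32(-10.0)) 445
mat (array([465. ,  54.3]), array([165.1, 444.1]), np.float32(-82.6)) 0.003513355449040134
tray (array([701.3, 108.8]), array([144.5, 196.8]), np.float32(-85.9)) 0.00370238689848258
```

View pics/c.png

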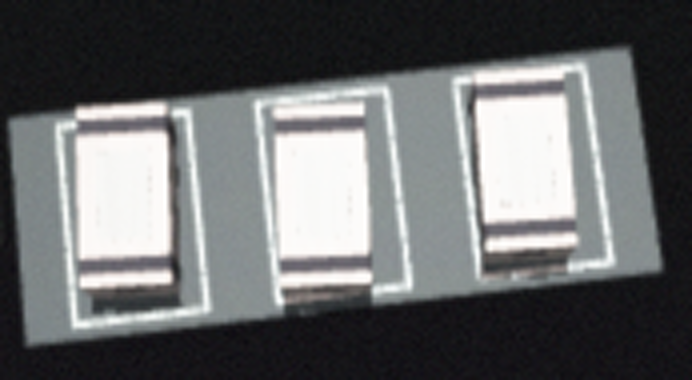

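The close crop shows the three silver cases with white labels standing in the printed frames, at crop (125,195), (320,195) and (525,160). The choice is confirmed.

```bash
cat >> h.py <<'E'
def go(x,y,z,yaw):
    "units for jog from measured pose to TCP (m), case yaw deg, tool down; tool x = -case x"
    s=state();q=s["tool_rot"];A=R.from_quat([q[1],q[2],q[3],q[0]])
    a=np.radians(yaw);X=np.array([-np.cos(a),-np.sin(a),0]);Z=np.array([0,0,-1.]);T=R.from_matrix(np.c_[X,np.cross(Z,X),Z])
    print("t",round(s["time"],2),"pos",s["tool_pos"].round(4),"shift",(A.inv().apply(np.array([x,y,z])-s["tool_pos"])/.025).round(2),"turn",(np.degrees((A.inv()*T).as_rotvec())/8).round(2),"w",round(s["gripper_width"],3))
E
python3 -c "
from h import *
go(.450,.191,.2,3.8)"
```

```text
t 0.1 pos [0.2215 0.5838 0.2301] shift [-14.12 -11.44   1.22] turn [-0.01 -0.   -3.07] w 0.997
```

Request:
{"method": "jog_arm", "body": {"targets": [[[-1,-0.8,0],[0,0,-0.4],100],[[-3,-2.4,0],[0,0,-1],100],[[-5,-4,0],[0,0,-1.6],100],[[-7,-5.7,0],[0,0,-2.2],100],[[-9,-7.3,0],[0,0,-2.8],100],[[-11,-8.9,0.2],[0,0,-3.07],100],[[-13,-10.5,0.5],[0,0,-3.07],100],[[-14.1,-11.4,0.7],[0,0,-3.07],100]]}}

```text
time: 1.1
tool_pos: [0.4508, 0.1905, 0.2133]
tool_rot: [-0.0, -0.032, 0.999, -0.0]
contact_force: [0.4, 0.3, 0.6]
gripper_width: 1.003
grasp_force: 0.0
```

```bash
python3 -c "
from h import *
go(.450,.191,.018,3.8)
s=state();print(s['contact_force'],s['ft_torque'])
im,d=grab_frame('wrist');cv2.imwrite('pics/w1.png',im[:,:,::-1])"
```

```text
t 1.1 pos [0.4508 0.1905 0.2133] shift [0.03 0.02 7.81] turn [-0.   -0.   -0.01] w 1.003
[0.3907597  0.34829527 0.63367999] [ 0.01478754 -0.01918573  0.00826758]
```

View pics/w1.png

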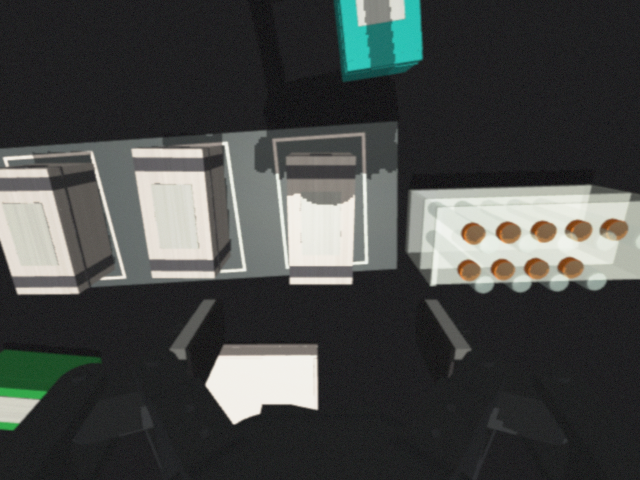

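The wrist view shows the left case centred between the fingers (case at x≈321, fingers at 195 and 445), with the rack clear at x>405. Descending and gripping.

Request:
{"method": "jog_arm", "body": {"targets": [[[0,0,0.8],[0,0,0],100],[[0,0,2.4],[0,0,0],100],[[0,0,4],[0,0,0],100],[[0,0,5.5],[0,0,0],100],[[0,0,6.8],[0,0,0],100],[[0,0,7.5],[0,0,0],100],[[0,0,7.8],[0,0,0],100],[[0,0,7.8],[0,0,0],60]]}}

```text
time: 2.15
tool_pos: [0.4503, 0.1931, 0.019]
tool_rot: [0.0, -0.033, 0.999, 0.0]
contact_force: [0.5, -0.7, -0.3]
gripper_width: 0.816
grasp_force: 0.0
```

Request:
{"method": "jog_arm", "body": {"targets": [[[0,0,0],[0,0,0],40],[[0,0,0],[0,0,0],20],[[0,0,0],[0,0,0],0],[[0,0,0],[0,0,0],0],[[0,0,0],[0,0,0],0],[[0,0,0],[0,0,0],0]]}}

```text
time: 2.9
tool_pos: [0.4515, 0.193, 0.0202]
tool_rot: [0.001, -0.033, 0.999, 0.0]
contact_force: [-1.1, -0.9, 5.3]
gripper_width: 0.7
grasp_force: 68.4
```

Request:
{"method": "jog_arm", "body": {"targets": [[[0,0,-0.4],[0,0,0],0],[[0,0,-1.2],[0,0,0],0],[[0,0,-2.2],[0,0,0],0],[[0,0,-3.2],[0,0,0],0],[[0,0,-4.2],[0,0,0],0],[[0,0,-4.8],[0,0,0],0],[[0,0,-5],[0,0,0],0],[[0,0,-5],[0,0,0],0]]}}

```text
time: 3.9
tool_pos: [0.4497, 0.1927, 0.143]
tool_rot: [-0.001, -0.033, 0.999, -0.0]
contact_force: [-0.4, -0.1, -6.2]
gripper_width: 0.698
grasp_force: 67.3
```

```bash
cat >> h.py <<'E'
def ft():
    s=state();q=s["tool_rot"];A=R.from_quat([q[1],q[2],q[3],q[0]]).inv()
    print("t",round(s["time"],2),"F tool",A.apply(s["contact_force"]).round(2),"T tool",A.apply(s["ft_torque"]).round(3),"T raw",s["ft_torque"].round(3),"w",round(s["gripper_width"],3),s["tool_pos"].round(4))
E
python3 -c "
from h import *
ft()"
```

```text
t 3.9 F tool [ 0.41 -0.08  6.17] T tool [-0.023 -0.033  0.027] T raw [ 0.025 -0.031 -0.027] w 0.698 [0.4497 0.1927 0.143 ]
```

Request:
{"method": "jog_arm", "body": {"targets": [[[1,0,0],[0,0,0],0],[[-1,0,0],[0,0,0],0],[[1,0,0],[0,0,0],0],[[-1,0,0],[0,0,0],0],[[1,0,0],[0,0,0],0],[[-1,0,0],[0,0,0],0],[[1,0,0],[0,0,0],0],[[-1,0,0],[0,0,0],0]]}}

```text
time: 4.9
tool_pos: [0.4594, 0.1917, 0.1313]
tool_rot: [-0.013, -0.034, 0.999, -0.002]
contact_force: [3.0, 2.5, -5.4]
gripper_width: 0.695
grasp_force: 78.2
```

```bash
python3 -c "
from h import *
ft()"
```

```text
t 4.9 F tool [-3.27  2.3   5.31] T tool [-0.304 -0.09   0.053] T raw [ 0.308 -0.069 -0.061] w 0.695 [0.4594 0.1917 0.1313]
```

Request:
{"method": "jog_arm", "body": {"targets": [[[2,0,0],[0,0,0],0],[[0,0,0],[0,0,0],0],[[2,0,0],[0,0,0],0],[[0,0,0],[0,0,0],0],[[2,0,0],[0,0,0],0],[[1,0,0],[0,0,0],0],[[1,0,0],[0,0,0],0],[[1,0,0],[0,0,0],0]]}}

```text
time: 5.9
tool_pos: [0.4499, 0.1927, 0.1433]
tool_rot: [-0.001, -0.033, 0.999, -0.0]
contact_force: [1.7, 0.6, -8.2]
gripper_width: 0.694
grasp_force: 85.2
```

```bash
python3 -c "
from h import *
ft()"
```

```text
t 5.9 F tool [-1.74  0.51  8.24] T tool [-0.038  0.593 -0.188] T raw [-0.001  0.594  0.188] w 0.694 [0.4499 0.1927 0.1433]
```

Request:
{"method": "jog_arm", "body": {"targets": [[[0,0,0],[0,0.7,0],0],[[0,0,0],[0,1.4,0],0],[[0,0,0],[0,1.4,0],0],[[0,0,0],[0,1.4,0],0],[[0,0,0],[0,1.4,0],0],[[0,0,0],[0,1.4,0],0],[[0,0,0],[0,1.4,0],0],[[0,0,0],[0,1.4,0],0]]}}

```text
time: 6.9
tool_pos: [0.4501, 0.1927, 0.1439]
tool_rot: [-0.097, -0.033, 0.995, -0.003]
contact_force: [-2.0, -0.5, -7.7]
gripper_width: 0.694
grasp_force: 85.2
```

```bash
python3 -c "
from h import *
ft()"
```

```text
t 6.9 F tool [ 0.48 -0.4   7.95] T tool [ 0.116 -1.161 -0.048] T raw [-0.028 -1.165  0.07 ] w 0.694 [0.4501 0.1927 0.1439]
```

Request:
{"method": "jog_arm", "body": {"targets": [[[0,0,0],[0,-0.7,0],0],[[0,0,0],[0,-1.7,0],0],[[0,0,0],[0,-2.8,0],0],[[0,0,0],[0,-2.8,0],0],[[0,0,0],[0,-2.8,0],0],[[0,0,0],[0,-2.8,0],0],[[0,0,0],[0,-2.8,0],0],[[0,0,0],[0,-2.8,0],0]]}}

```text
time: 7.9
tool_pos: [0.4506, 0.1927, 0.1438]
tool_rot: [0.097, -0.033, 0.995, 0.003]
contact_force: [-0.2, -0.6, -7.0]
gripper_width: 0.695
grasp_force: 84.9
```

```bash
python3 -c "
from h import *
ft()"
```

```text
t 7.9 F tool [ 1.62 -0.54  6.78] T tool [-0.187  0.081  0.026] T raw [0.183 0.093 0.011] w 0.695 [0.4506 0.1927 0.1438]
```

Request:
{"method": "jog_arm", "body": {"targets": [[[0,0,0],[0,0.7,0],0],[[0,0,0],[0,1.4,0],0],[[0,0,0],[0,1.4,0],0],[[0,0,0],[0,1.4,0],0]]}}

```text
time: 8.4
tool_pos: [0.4501, 0.1927, 0.1435]
tool_rot: [0.0, -0.033, 0.999, -0.0]
contact_force: [0.6, 1.7, -6.2]
gripper_width: 0.697
grasp_force: 83.4
```

```bash
python3 -c "
from h import *
ft()
go(.450,.191,.019,3.8)"
```

```text
t 8.4 F tool [-0.71  1.68  6.17] T tool [ 0.095  0.721 -0.016] T raw [-0.142  0.713  0.016] w 0.697 [0.4501 0.1927 0.1435]
t 8.4 pos [0.4501 0.1927 0.1435] shift [ 0.01 -0.07  4.98] turn [-0.    0.01 -0.  ] w 0.697
```

```bash
cat >> h.py <<'E'
def watch(n=8):
    for i in range(n): im,d=grab_frame("wrist"); ft()
    return im,d
E
python3 -c "
from h import *
im,d=watch();cv2.imwrite('pics/w2.png',im[:,:,::-1])"
```

```text
t 8.45 F tool [-1.57 -0.49  6.03] T tool [-0.229  0.305  0.203] T raw [ 0.209  0.32  -0.203] w 0.693 [0.4498 0.1927 0.1435]
t 8.5 F tool [0.24 0.48 5.55] T tool [ 0.215 -0.323 -0.085] T raw [-0.193 -0.337  0.085] w 0.693 [0.4496 0.1928 0.1435]
t 8.55 F tool [3.8  1.61 7.59] T tool [-0.073 -0.281 -0.415] T raw [ 0.091 -0.276  0.415] w 0.692 [0.4497 0.1928 0.1436]
t 8.6 F tool [ 0.06 -1.55  7.65] T tool [ 0.239 -0.111  0.292] T raw [-0.231 -0.126 -0.292] w 0.696 [0.4498 0.1927 0.1437]
t 8.65 F tool [ 1.99 -0.15  9.53] T tool [0.063 0.563 0.19 ] T raw [-0.1    0.558 -0.19 ] w 0.694 [0.4498 0.1928 0.1438]
t 8.7 F tool [ 0.26 -1.58  4.21] T tool [ 0.319 -0.552  0.117] T raw [-0.282 -0.571 -0.117] w 0.692 [0.4499 0.1927 0.1438]
t 8.75 F tool [-1.66 -4.28  4.17] T tool [ 0.325 -0.219 -0.142] T raw [-0.31  -0.24   0.142] w 0.694 [0.4499 0.1928 0.1439]
t 8.8 F tool [ 0.84 -1.68  5.03] T tool [-0.178 -0.916  0.179] T raw [ 0.239 -0.902 -0.179] w 0.695 [0.4501 0.1928 0.1439]
```

View pics/w2.png

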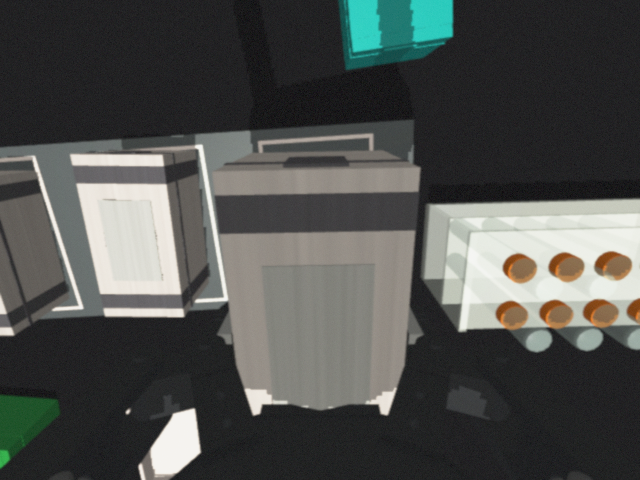

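The wrist view shows the left case held squarely between the pads (x 215–420), with nothing touched. The wrist force reading is noisy, so I'll compare joint efforts too.

```bash
cat >> h.py <<'E'
def stat(n=12):
    F,T,J=[],[],[]
    for i in range(n):
        im,d=grab_frame("wrist");s=state();q=s["tool_rot"];A=R.from_quat([q[1],q[2],q[3],q[0]]).inv()
        F.append(A.apply(s["contact_force"]));T.append(A.apply(s["ft_torque"]));J.append(s["joint_efforts"])
    for k,v in(("F",F),("T",T),("J",J)):print(k,"mean",np.mean(v,0).round(3),"sd",np.std(v,0).round(3))
    # case top face pitch in tool frame from depth
    h=camera_params("wrist")["hand_eye"];f=240/np.tan(np.radians(camera_params("wrist")["fovy"]/2))
    v,u=np.mgrid[270:380:2,265:375:2];z=d[270:380:2,265:375:2]
    P=np.c_[((u-319.9)/f*z).ravel(),((v-238.35)/f*z).ravel(),z.ravel()][z.ravel()>0]@h[:3,:3].T+h[:3,3]
    C=np.linalg.lstsq(np.c_[P[:,:2],np.ones(len(P))],P[:,2],rcond=None)[0]
    print("t",round(s["time"],2),"pitch,roll deg",np.degrees(np.arctan(C[:2])).round(2),"top z at tool axis mm",round(C[2]*1000,1),"grasp",round(s["grasp_force"],1),s["tool_pos"].round(4))
E
python3 -c "
from h import *
stat()"
```

```text
F mean [ 0.449 -1.128  5.508] sd [2.817 0.874 0.875]
T mean [ 0.129 -0.256  0.036] sd [0.235 0.626 0.162]
J mean [-1.0200e-01 -2.9093e+01 -3.8526e+01  1.2000e-02  2.5000e-02  1.0000e-02] sd [0.323 0.359 0.311 0.063 0.246 0.032]
t 9.4 pitch,roll deg [1.98 0.15] top z at tool axis mm -46.2 grasp 84.3 [0.4503 0.1928 0.1438]
```

Request:
{"method": "jog_arm", "body": {"targets": [[[0,0,0],[0,0.7,0],0],[[0,0,0],[0,1.4,0],0],[[0,0,0],[0,1.8,0],0],[[0,0,0],[0,1.8,0],0],[[0,0,0],[0,1.8,0],0],[[0,0,0],[0,1.8,0],0]]}}

```text
time: 10.15
tool_pos: [0.4499, 0.1928, 0.144]
tool_rot: [-0.125, -0.033, 0.992, -0.004]
contact_force: [0.8, 2.0, -12.8]
gripper_width: 0.7
grasp_force: 88.7
```

```bash
python3 -c "
from h import *
stat()"
```

```text
F mean [-0.791  0.106  4.902] sd [2.761 1.179 1.782]
T mean [ 0.07  -0.55  -0.007] sd [0.22  0.653 0.132]
J mean [-5.1000e-02 -3.5596e+01 -3.7010e+01  1.4300e-01  1.0850e+00 -1.0000e-03] sd [0.237 0.382 0.333 0.08  0.289 0.034]
t 10.75 pitch,roll deg [-3.43 -0.34] top z at tool axis mm -47.2 grasp 84.3 [0.4503 0.1927 0.1438]
```

Request:
{"method": "jog_arm", "body": {"targets": [[[0,0,0],[0,-0.7,0],0],[[0,0,0],[0,-1.8,0],0],[[0,0,0],[0,-2.8,0],0],[[0,0,0],[0,-3.6,0],0],[[0,0,0],[0,-3.6,0],0],[[0,0,0],[0,-3.6,0],0],[[0,0,0],[0,-3.6,0],0]]}}

```text
time: 11.62
tool_pos: [0.4511, 0.1927, 0.1443]
tool_rot: [0.125, -0.032, 0.992, 0.004]
contact_force: [8.7, -1.7, -6.5]
gripper_width: 0.698
grasp_force: 85.9
```

```bash
python3 -c "
from h import *
stat()"
```

```text
F mean [-0.117  0.322  5.146] sd [3.163 1.481 2.32 ]
T mean [-0.042  0.177 -0.052] sd [0.191 0.546 0.202]
J mean [ 5.7000e-02 -2.2771e+01 -4.0311e+01 -2.6200e-01 -1.0730e+00 -2.3000e-02] sd [0.174 0.331 0.378 0.088 0.25  0.044]
t 12.22 pitch,roll deg [ 3.38 -0.21] top z at tool axis mm -46.9 grasp 85.2 [0.4502 0.1928 0.1438]
```

Request:
{"method": "jog_arm", "body": {"targets": [[[0,0,0],[0,0.9,0],0],[[0,0,0],[0,1.8,0],0],[[0,0,0],[0,1.8,0],0]]}}

```text
time: 12.6
tool_pos: [0.452, 0.1928, 0.1441]
tool_rot: [0.001, -0.032, 0.999, 0.0]
contact_force: [3.9, 1.2, -8.3]
gripper_width: 0.698
grasp_force: 86.1
```

Left case: it rocks in the grip towards whichever end is lower (±3.4°), which suggests a loose ball, but I need the other two to compare. Setting it down.

Request:
{"method": "jog_arm", "body": {"targets": [[[0,-0.05,0.8],[0,0,0],0],[[0,-0.05,2],[0,0,0],0],[[0,-0.05,3.2],[0,0,0],0],[[0,-0.05,4.1],[0,0,0],0],[[0,-0.05,4.6],[0,0,0],0],[[0,-0.05,4.8],[0,0,0],0],[[0,-0.05,4.92],[0,0,0],0],[[0,-0.05,4.95],[0,0,0],0]]}}

```text
time: 13.6
tool_pos: [0.4512, 0.192, 0.0234]
tool_rot: [0.0, -0.033, 0.999, 0.0]
contact_force: [-13.1, -2.1, 16.3]
gripper_width: 0.695
grasp_force: 90.8
```

Request:
{"method": "jog_arm", "body": {"targets": [[[0,0,0],[0,0,0],0],[[0,0,0],[0,0,0],75],[[0,0,0],[0,0,0],85],[[0,0,0],[0,0,0],100],[[0,0,0],[0,0,0],100],[[0,0,-1],[0,0,0],100],[[0,0,-2.5],[0,0,0],100],[[0,0,-4],[0,0,0],100]]}}

```text
time: 14.6
tool_pos: [0.45, 0.1914, 0.1207]
tool_rot: [-0.0, -0.033, 0.999, -0.0]
contact_force: [0.3, 0.5, -1.0]
gripper_width: 0.996
grasp_force: 0.0
```

```bash
python3 -c "
from h import *
go(.4525,.0591,.13,3.4)
ft()"
```

```text
t 14.6 pos [0.45   0.1914 0.1207] shift [ 0.25 -5.29 -0.37] turn [-0.   -0.01  0.05] w 0.996
t 14.6 F tool [-0.32  0.46  0.97] T tool [ 0.011  0.034 -0.001] T raw [-0.013  0.033  0.001] w 0.996 [0.45   0.1914 0.1207]
```

Request:
{"method": "jog_arm", "body": {"targets": [[[0,-0.5,-0.6],[0,0,0],100],[[0.1,-1.8,-0.8],[0,0,0],100],[[0.1,-3.2,-0.8],[0,0,0],100],[[0.2,-4.5,-0.8],[0,0,0],100],[[0.25,-5.3,-0.8],[0,0,0.05],100],[[0.25,-5.3,-0.8],[0,0,0.05],100]]}}

```text
time: 15.35
tool_pos: [0.4521, 0.0574, 0.1389]
tool_rot: [-0.001, -0.028, 1.0, 0.0]
contact_force: [-0.2, -0.3, 0.0]
gripper_width: 1.003
grasp_force: 0.0
```

```bash
python3 -c "
from h import *
go(.4525,.0591,.018,3.4)
im,d=grab_frame('top');W=world('top',d)
P=W[222:290,232:275].reshape(-1,3);P=P[(P[:,2]>.05)&(P[:,2]<.072)];print('L now',rect(P),P[:,2].mean(),len(P))
im,d=grab_frame('wrist');cv2.imwrite('pics/w3.png',im[:,:,::-1])"
```

```text
t 15.35 pos [0.4521 0.0574 0.1389] shift [-0.03  0.07  4.84] turn [ 0.   -0.01 -0.02] w 1.003
L now (array([446.8, 193.7]), array([121.1,  59.4]), np.float32(0.7)) 0.0633548194467931 936
```

View pics/w3.png

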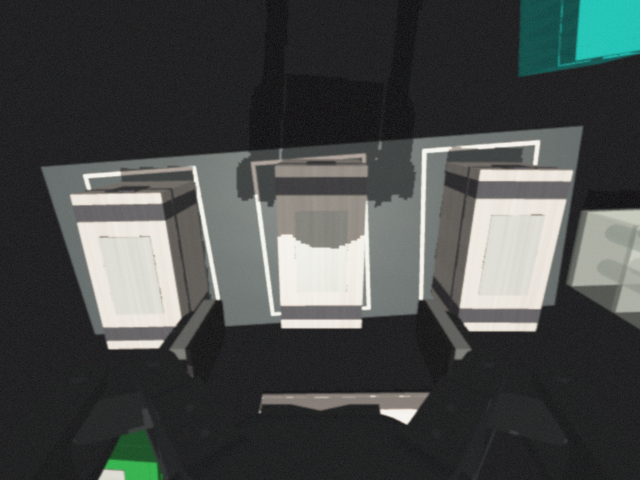

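The wrist view shows the left case standing in its frame again (505,250) and the middle case centred between the fingers (321,245). Grasping the middle one.

Request:
{"method": "jog_arm", "body": {"targets": [[[0,0.05,0.8],[0,0,0],100],[[0,0.05,2],[0,0,0],100],[[0,0.05,3.2],[0,0,0],100],[[0,0.05,4.1],[0,0,0],100],[[0,0.05,4.6],[0,0,0],100],[[0,0.05,4.8],[0,0,0],100],[[0,0.05,4.8],[0,0,0],60],[[0,0.05,4.8],[0,0,0],30]]}}

```text
time: 16.45
tool_pos: [0.4538, 0.0599, 0.0213]
tool_rot: [0.001, -0.03, 1.0, -0.0]
contact_force: [0.2, 0.7, -3.8]
gripper_width: 0.691
grasp_force: 65.9
```

Request:
{"method": "jog_arm", "body": {"targets": [[[0,0,0],[0,0,0],0],[[0,0,0],[0,0,0],0],[[0,0,0],[0,0,0],0],[[0,0,0],[0,0,0],0],[[0,0,0],[0,0,0],0]]}}

```text
time: 17.08
tool_pos: [0.4538, 0.06, 0.0212]
tool_rot: [0.001, -0.03, 1.0, -0.0]
contact_force: [-0.6, -0.3, 4.4]
gripper_width: 0.695
grasp_force: 67.2
```

Request:
{"method": "jog_arm", "body": {"targets": [[[0,0,-0.4],[0,0,0],0],[[0,0,-1.2],[0,0,0],0],[[0,0,-2.2],[0,0,0],0],[[0,0,-3.2],[0,0,0],0],[[0,0,-4.2],[0,0,0],0],[[0,0,-4.8],[0,0,0],0],[[0,0,-5],[0,0,0],0],[[0,0,-5],[0,0,0],0]]}}

```text
time: 18.08
tool_pos: [0.4522, 0.0602, 0.1443]
tool_rot: [-0.001, -0.029, 1.0, 0.0]
contact_force: [-0.0, 0.1, -5.5]
gripper_width: 0.695
grasp_force: 66.3
```

```bash
python3 -c "
from h import *
stat(8)"
```

```text
F mean [-0.176 -0.369  5.458] sd [0.486 0.425 0.43 ]
T mean [-0.001  0.     0.005] sd [0.036 0.028 0.021]
J mean [ 3.0000e-03 -2.5199e+01 -3.8795e+01  1.0000e-03 -1.0000e-03  0.0000e+00] sd [0.001 0.195 0.219 0.    0.007 0.   ]
t 18.48 pitch,roll deg [ 0.4  -0.15] top z at tool axis mm -44.2 grasp 66.3 [0.4525 0.0601 0.1446]
```

Request:
{"method": "jog_arm", "body": {"targets": [[[1,0,0],[0,0,0],0],[[-1,0,0],[0,0,0],0],[[1,0,0],[0,0,0],0],[[-1,0,0],[0,0,0],0],[[1,0,0],[0,0,0],0],[[-1,0,0],[0,0,0],0],[[1,0,0],[0,0,0],0],[[-1,0,0],[0,0,0],0]]}}

```text
time: 19.48
tool_pos: [0.4624, 0.0623, 0.1344]
tool_rot: [-0.01, -0.03, 1.0, 0.001]
contact_force: [-0.6, 0.9, -2.9]
gripper_width: 0.696
grasp_force: 77.7
```

```bash
python3 -c "
from h import *
ft()"
```

```text
t 19.48 F tool [0.44 0.89 2.92] T tool [ 0.312 -1.331  0.031] T raw [-0.233 -1.348 -0.027] w 0.696 [0.4624 0.0623 0.1344]
```

Request:
{"method": "jog_arm", "body": {"targets": [[[2,0,0],[0,0,0],0],[[0,0,0],[0,0,0],0],[[2,0,0],[0,0,0],0],[[0,0,0],[0,0,0],0],[[2,0,0],[0,0,0],0],[[1,0,0],[0,0,0],0],[[1,0,0],[0,0,0],0],[[1,0,0],[0,0,0],0]]}}

```text
time: 20.48
tool_pos: [0.4529, 0.0601, 0.1456]
tool_rot: [0.0, -0.03, 1.0, 0.0]
contact_force: [-4.5, 1.2, -3.4]
gripper_width: 0.697
grasp_force: 81.8
```

```bash
python3 -c "
from h import *
stat(8)"
```

```text
F mean [-0.088  0.55   5.59 ] sd [1.408 0.645 0.762]
T mean [ 0.017  0.213 -0.085] sd [0.142 0.6   0.107]
J mean [-6.6000e-02 -2.4998e+01 -3.8639e+01  3.0000e-03 -2.2000e-02  1.4000e-02] sd [0.133 0.283 0.255 0.061 0.086 0.023]
t 20.88 pitch,roll deg [ 8.97 -0.22] top z at tool axis mm -46.3 grasp 80.3 [0.4526 0.0601 0.1451]
```

Request:
{"method": "jog_arm", "body": {"targets": [[[0,0,0],[0,0.7,0],0],[[0,0,0],[0,1.4,0],0],[[0,0,0],[0,1.8,0],0],[[0,0,0],[0,1.8,0],0],[[0,0,0],[0,1.8,0],0],[[0,0,0],[0,1.8,0],0]]}}

```text
time: 21.62
tool_pos: [0.4525, 0.0602, 0.1452]
tool_rot: [-0.125, -0.029, 0.992, -0.004]
contact_force: [-0.4, 0.0, -5.6]
gripper_width: 0.692
grasp_force: 82.4
```

```bash
python3 -c "
from h import *
stat(12)"
```

```text
F mean [-1.28  -0.145  4.994] sd [0.49  0.49  0.454]
T mean [ 0.002 -0.279  0.   ] sd [0.019 0.032 0.018]
J mean [ 1.0000e-03 -3.1981e+01 -3.6902e+01 -8.2000e-02  1.0800e+00 -0.0000e+00] sd [0.004 0.068 0.006 0.    0.004 0.   ]
t 22.23 pitch,roll deg [ 5.64 -0.04] top z at tool axis mm -46.2 grasp 82.4 [0.4527 0.0601 0.1451]
```

Request:
{"method": "jog_arm", "body": {"targets": [[[0,0,0],[0,-0.7,0],0],[[0,0,0],[0,-1.8,0],0],[[0,0,0],[0,-2.8,0],0],[[0,0,0],[0,-3.6,0],0],[[0,0,0],[0,-3.6,0],0],[[0,0,0],[0,-3.6,0],0],[[0,0,0],[0,-3.6,0],0]]}}

```text
time: 23.1
tool_pos: [0.4534, 0.0601, 0.1455]
tool_rot: [0.125, -0.029, 0.992, 0.004]
contact_force: [0.2, -0.7, -4.6]
gripper_width: 0.696
grasp_force: 82.3
```

```bash
python3 -c "
from h import *
stat(12)"
```

```text
F mean [1.035 0.063 4.874] sd [0.434 0.34  0.512]
T mean [-0.012  0.381  0.005] sd [0.027 0.026 0.019]
J mean [-1.0000e-03 -1.8241e+01 -4.0473e+01  1.2100e-01 -1.1560e+00  0.0000e+00] sd [0.006 0.096 0.044 0.001 0.006 0.   ]
t 23.7 pitch,roll deg [ 5.64 -0.14] top z at tool axis mm -46.0 grasp 82.3 [0.4527 0.0601 0.1451]
```

Request:
{"method": "jog_arm", "body": {"targets": [[[0,0,0],[0,0.9,0],0],[[0,0,0],[0,1.8,0],0],[[0,0,0],[0,1.8,0],0]]}}

```text
time: 24.08
tool_pos: [0.4543, 0.0601, 0.1452]
tool_rot: [0.001, -0.03, 1.0, 0.0]
contact_force: [-1.1, -0.1, -5.8]
gripper_width: 0.694
grasp_force: 82.4
```

```bash
python3 -c "
from h import *
go(.4525,.0591,.0205,3.4)"
```

```text
t 24.07 pos [0.4543 0.0601 0.1452] shift [ 0.08 -0.04  4.99] turn [ 0.    0.01 -0.  ] w 0.694
```

Middle case: its angle in the grip is the same for both tips (5.6°) and the readings are quiet, so it looks packed. I'll level it with +0.7 turn and set it down.

Request:
{"method": "jog_arm", "body": {"targets": [[[0.05,0,0.8],[0,0.4,0],0],[[0.05,0,2],[0,0.7,0],0],[[0.05,0,3.2],[0,0.7,0],0],[[0.05,0,4.1],[0,0.7,0],0],[[0.05,0,4.6],[0,0.7,0],0],[[0.05,0,4.8],[0,0.7,0],0],[[0.05,0,4.92],[0,0.7,0],0],[[0.05,0,4.98],[0,0.7,0],0]]}}

```text
time: 25.08
tool_pos: [0.4522, 0.0601, 0.0213]
tool_rot: [-0.048, -0.029, 0.998, -0.001]
contact_force: [0.3, 0.6, -5.2]
gripper_width: 0.696
grasp_force: 82.5
```

Request:
{"method": "jog_arm", "body": {"targets": [[[0,0,0],[0,0,0],0],[[0,0,0],[0,0,0],75],[[0,0,0],[0,0,0],85],[[0,0,0],[0,0,0],100],[[0,0,0],[0,0,0],100],[[0,0,-1],[0,-0.3,0],100],[[0,0,-2.5],[0,-0.7,0],100],[[0,0,-4],[0,-0.7,0],100]]}}

```text
time: 26.08
tool_pos: [0.4603, 0.0607, 0.1207]
tool_rot: [-0.0, -0.029, 1.0, 0.0]
contact_force: [-0.2, 0.1, -0.9]
gripper_width: 0.998
grasp_force: 0.0
```

```bash
python3 -c "
from h import *
go(.4779,-.0748,.14,4.1)
ft()"
```

```text
t 26.07 pos [0.4603 0.0607 0.1207] shift [-0.38 -5.45 -0.77] turn [ 0.   -0.   -0.09] w 0.998
t 26.07 F tool [0.16 0.1  0.85] T tool [ 0.068 -0.007 -0.004] T raw [-0.067 -0.011  0.004] w 0.998 [0.4603 0.0607 0.1207]
```

Request:
{"method": "jog_arm", "body": {"targets": [[[0,-0.5,-0.6],[0,0,0],100],[[-0.1,-1.8,-0.8],[0,0,0],100],[[-0.3,-3.2,-0.8],[0,0,-0.1],100],[[-0.4,-4.5,-0.8],[0,0,-0.1],100],[[-0.4,-5.4,-0.8],[0,0,-0.1],100],[[-0.4,-5.4,-0.8],[0,0,-0.1],100]]}}

```text
time: 26.82
tool_pos: [0.4785, -0.0751, 0.139]
tool_rot: [-0.001, -0.035, 0.999, 0.0]
contact_force: [-1.3, -0.1, 0.3]
gripper_width: 1.001
grasp_force: 0.0
```

```bash
python3 -c "
from h import *
im,d=grab_frame('top');W=world('top',d)
P=W[222:290,281:325].reshape(-1,3);P=P[(P[:,2]>.05)&(P[:,2]<.072)];print('M now',rect(P),P[:,2].mean(),len(P))
P=W[215:280,332:378].reshape(-1,3);P=P[(P[:,2]>.05)&(P[:,2]<.072)];print('R now',rect(P),P[:,2].mean(),len(P))
go(.4779,-.0748,.018,4.1)
im,d=grab_frame('wrist');cv2.imwrite('pics/w4.png',im[:,:,::-1])"
```

```text
M now (array([458.8,  60.6]), array([121.7,  60. ]), np.float32(3.2)) 0.06353476806934956 1029
R now (array([486. , -64.8]), array([100.1,  43.6]), np.float32(46.2)) 0.06385135973904055 199
t 26.88 pos [ 0.4784 -0.0742  0.139 ] shift [ 0.01 -0.03  4.84] turn [ 0.01 -0.01 -0.  ] w 0.997
```

View pics/w4.png

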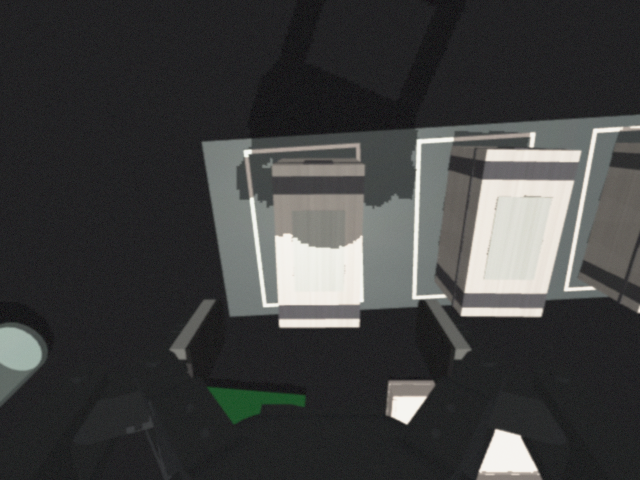

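The wrist view shows the right case centred (319,245) and the middle case standing in its frame (510,235). Grasping the right one.

Request:
{"method": "jog_arm", "body": {"targets": [[[0,0,0.8],[0,0,0],100],[[0,0,2],[0,0,0],100],[[0,0,3.2],[0,0,0],100],[[0,0,4.1],[0,0,0],100],[[0,0,4.6],[0,0,0],100],[[0,0,4.8],[0,0,0],100],[[0,0,4.8],[0,0,0],60],[[0,0,4.8],[0,0,0],30]]}}

```text
time: 27.92
tool_pos: [0.4802, -0.0741, 0.0214]
tool_rot: [0.001, -0.037, 0.999, -0.001]
contact_force: [1.0, -0.0, -4.6]
gripper_width: 0.695
grasp_force: 66.3
```

Request:
{"method": "jog_arm", "body": {"targets": [[[0,0,0],[0,0,0],0],[[0,0,0],[0,0,0],0],[[0,0,0],[0,0,0],0],[[0,0,0],[0,0,0],0],[[0,0,0],[0,0,0],0]]}}

```text
time: 28.55
tool_pos: [0.4802, -0.074, 0.0213]
tool_rot: [0.001, -0.036, 0.999, -0.001]
contact_force: [0.7, -0.7, 6.1]
gripper_width: 0.692
grasp_force: 67.4
```

Request:
{"method": "jog_arm", "body": {"targets": [[[0,0,-0.4],[0,0,0],0],[[0,0,-1.2],[0,0,0],0],[[0,0,-2.2],[0,0,0],0],[[0,0,-3.2],[0,0,0],0],[[0,0,-4.2],[0,0,0],0],[[0,0,-4.8],[0,0,0],0],[[0,0,-5],[0,0,0],0],[[0,0,-5],[0,0,0],0]]}}

```text
time: 29.55
tool_pos: [0.4786, -0.0733, 0.1443]
tool_rot: [-0.001, -0.036, 0.999, 0.0]
contact_force: [-0.6, 0.1, -5.7]
gripper_width: 0.698
grasp_force: 66.4
```

Request:
{"method": "jog_arm", "body": {"targets": [[[1,0,0],[0,0,0],0],[[-1,0,0],[0,0,0],0],[[1,0,0],[0,0,0],0],[[-1,0,0],[0,0,0],0],[[1,0,0],[0,0,0],0],[[-1,0,0],[0,0,0],0],[[1,0,0],[0,0,0],0],[[-1,0,0],[0,0,0],0]]}}

```text
time: 30.55
tool_pos: [0.4901, -0.0682, 0.134]
tool_rot: [-0.011, -0.036, 0.999, 0.003]
contact_force: [7.4, -1.7, -1.0]
gripper_width: 0.696
grasp_force: 81.1
```

Request:
{"method": "jog_arm", "body": {"targets": [[[2,0,0],[0,0,0],0],[[0,0,0],[0,0,0],0],[[2,0,0],[0,0,0],0],[[0,0,0],[0,0,0],0],[[2,0,0],[0,0,0],0],[[1,0,0],[0,0,0],0],[[1,0,0],[0,0,0],0],[[1,0,0],[0,0,0],0]]}}

```text
time: 31.55
tool_pos: [0.4789, -0.0736, 0.1449]
tool_rot: [-0.001, -0.037, 0.999, 0.0]
contact_force: [5.7, -1.6, -10.5]
gripper_width: 0.698
grasp_force: 82.2
```

```bash
python3 -c "
from h import *
stat(8)"
```

```text
F mean [-0.042  0.124  5.716] sd [2.458 1.057 2.166]
T mean [-0.023 -0.229  0.071] sd [0.355 0.435 0.165]
J mean [ 1.6900e-01 -2.8359e+01 -3.8574e+01  3.6000e-02 -8.3000e-02  2.0000e-03] sd [0.218 0.503 0.534 0.098 0.263 0.023]
t 31.95 pitch,roll deg [-13.21   0.  ] top z at tool axis mm -46.6 grasp 86.4 [ 0.4791 -0.0736  0.1453]
```

Request:
{"method": "jog_arm", "body": {"targets": [[[0,0,0],[0,0.7,0],0],[[0,0,0],[0,1.4,0],0],[[0,0,0],[0,1.8,0],0],[[0,0,0],[0,1.8,0],0],[[0,0,0],[0,1.8,0],0],[[0,0,0],[0,1.8,0],0]]}}

```text
time: 32.7
tool_pos: [0.4789, -0.0736, 0.1453]
tool_rot: [-0.125, -0.036, 0.992, -0.005]
contact_force: [-1.0, -2.0, -6.9]
gripper_width: 0.693
grasp_force: 82.9
```

```bash
python3 -c "
from h import *
stat(12)"
```

```text
F mean [-1.551 -0.091  5.089] sd [2.769 1.606 2.172]
T mean [-0.093 -0.149 -0.005] sd [0.267 0.543 0.107]
J mean [ 7.0000e-03 -3.4914e+01 -3.7025e+01 -2.8100e-01  8.6100e-01  8.0000e-03] sd [0.149 0.421 0.191 0.124 0.213 0.032]
t 33.3 pitch,roll deg [-1.656e+01 -1.000e-02] top z at tool axis mm -50.4 grasp 78.5 [ 0.4791 -0.0735  0.1451]
```

Request:
{"method": "jog_arm", "body": {"targets": [[[0,0,0],[0,-0.7,0],0],[[0,0,0],[0,-1.8,0],0],[[0,0,0],[0,-2.8,0],0],[[0,0,0],[0,-3.6,0],0],[[0,0,0],[0,-3.6,0],0],[[0,0,0],[0,-3.6,0],0],[[0,0,0],[0,-3.6,0],0]]}}

```text
time: 34.17
tool_pos: [0.4798, -0.0736, 0.1455]
tool_rot: [0.125, -0.036, 0.991, 0.005]
contact_force: [3.3, 2.3, -6.0]
gripper_width: 0.694
grasp_force: 80.9
```

```bash
python3 -c "
from h import *
stat(12)"
```

```text
F mean [2.011 0.135 3.904] sd [2.304 0.85  1.96 ]
T mean [-0.062  0.218  0.024] sd [0.243 0.457 0.159]
J mean [-5.7000e-02 -2.1815e+01 -4.0110e+01  5.1000e-01 -1.1070e+00  8.0000e-03] sd [0.198 0.268 0.196 0.098 0.082 0.02 ]
t 34.77 pitch,roll deg [-20.81  -0.12] top z at tool axis mm -49.3 grasp 83.0 [ 0.4791 -0.0736  0.1451]
```

Request:
{"method": "jog_arm", "body": {"targets": [[[0,0,0],[0,0.9,0],0],[[0,0,0],[0,1.8,0],0],[[0,0,0],[0,1.8,0],0]]}}

```text
time: 35.15
tool_pos: [0.4807, -0.0735, 0.1453]
tool_rot: [0.001, -0.037, 0.999, 0.0]
contact_force: [0.4, -0.4, -6.1]
gripper_width: 0.691
grasp_force: 76.1
```

```bash
python3 -c "
from h import *
go(.4779,-.0748,.0205,4.1)"
```

```text
t 35.15 pos [ 0.4807 -0.0735  0.1453] shift [ 0.12 -0.04  4.99] turn [0.   0.01 0.02] w 0.691
```

The right case slipped in the grip during the shake (pitch about −20°) and it chatters, so neither L nor R is conclusive. I'll set it down level, regrip, and tip it gently for a quiet measurement.

```bash
python3 -c "
from h import *
stat(3)"
```

```text
F mean [-0.883  0.325  5.357] sd [1.408 0.654 0.489]
T mean [0.17  0.515 0.066] sd [0.193 0.975 0.175]
J mean [ 1.6000e-02 -2.7949e+01 -3.9238e+01  4.4000e-02 -9.1000e-02 -1.0000e-03] sd [0.062 0.291 0.151 0.017 0.124 0.006]
t 35.3 pitch,roll deg [-2.273e+01 -1.000e-02] top z at tool axis mm -48.9 grasp 84.8 [ 0.4787 -0.0734  0.1448]
```

Request:
{"method": "jog_arm", "body": {"targets": [[[0,0,0.3],[0,-0.9,0],0],[[0,0,1],[0,-1.9,0],0],[[0,0,2.2],[0,-2.8,0],0],[[0,0,3.4],[0,-2.85,0],0],[[0,0,4.3],[0,-2.85,0],0],[[0,0,4.7],[0,-2.85,0],0],[[0,0,4.88],[0,-2.85,0],0],[[0,0,4.96],[0,-2.85,0],0]]}}

```text
time: 36.3
tool_pos: [0.48, -0.074, 0.0227]
tool_rot: [0.199, -0.036, 0.979, 0.007]
contact_force: [-9.7, 1.1, 12.2]
gripper_width: 0.692
grasp_force: 84.0
```

```bash
python3 -c "
from h import *
stat(2)"
```

```text
F mean [ 3.21   1.122 -4.888] sd [0.533 0.247 0.455]
T mean [-0.131  0.401 -0.071] sd [0.018 0.004 0.002]
J mean [ -0.144 -17.604 -32.067   0.629  -1.65    0.06 ] sd [0.055 0.517 0.423 0.016 0.093 0.012]
t 36.4 pitch,roll deg [-21.25  -0.28] top z at tool axis mm -47.5 grasp 83.6 [ 0.4802 -0.074   0.0229]
```

Request:
{"method": "jog_arm", "body": {"targets": [[[0,0,0],[0,0,0],80],[[0,0,0],[0,0,0],100],[[0,0,0],[0,0,0],100],[[0.1,0,0],[0,0.9,0],100],[[0.2,0,-0.1],[0,1.8,0],100],[[0.33,0,-0.14],[0,2.7,0],100],[[0.33,0,-0.14],[0,2.85,0],100],[[0.33,0,-0.14],[0,2.85,0],60]]}}

```text
time: 37.4
tool_pos: [0.47, -0.074, 0.0207]
tool_rot: [0.0, -0.037, 0.999, 0.0]
contact_force: [-0.8, -1.0, -0.5]
gripper_width: 0.816
grasp_force: 0.0
```

Request:
{"method": "jog_arm", "body": {"targets": [[[0,0,0],[0,0,0],30],[[0,0,0],[0,0,0],0],[[0,0,0],[0,0,0],0],[[0,0,0],[0,0,0],0],[[0,0,0],[0,0,0],0],[[0,0,-0.3],[0,0,0],0],[[0,0,-0.8],[0,0,0],0],[[0,0,-1.3],[0,0,0],0]]}}

```text
time: 38.4
tool_pos: [0.4702, -0.0741, 0.0544]
tool_rot: [0.0, -0.036, 0.999, 0.0]
contact_force: [0.4, -0.6, -5.6]
gripper_width: 0.693
grasp_force: 65.7
```

Request:
{"method": "jog_arm", "body": {"targets": [[[0,0,-0.5],[0,0,0],0],[[0,0,-1],[0,0,0],0],[[0,0,-1.5],[0,0,0],0],[[0,0,-1.8],[0,0,0],0],[[0,0,-2],[0,0,0],0],[[0,0,-2],[0,0,0],0]]}}

```text
time: 39.15
tool_pos: [0.4703, -0.0742, 0.1039]
tool_rot: [0.0, -0.036, 0.999, -0.0]
contact_force: [-0.2, -0.8, -5.6]
gripper_width: 0.695
grasp_force: 65.7
```

```bash
python3 -c "
from h import *
stat(5)"
```

```text
F mean [-0.174  0.332  5.465] sd [0.11  0.742 0.187]
T mean [-0.037  0.108  0.001] sd [0.018 0.017 0.015]
J mean [-1.0000e-03 -2.8485e+01 -3.7530e+01  4.5000e-02 -1.1900e-01  0.0000e+00] sd [0.001 0.103 0.122 0.    0.006 0.   ]
t 39.4 pitch,roll deg [ 0.76 -0.03] top z at tool axis mm -44.6 grasp 65.7 [ 0.4698 -0.0741  0.103 ]
```

Request:
{"method": "jog_arm", "body": {"targets": [[[0,0,0],[0,0.3,0],0],[[0,0,0],[0,0.8,0],0],[[0,0,0],[0,1.3,0],0],[[0,0,0],[0,1.4,0],0],[[0,0,0],[0,1.4,0],0],[[0,0,0],[0,1.4,0],0]]}}

```text
time: 40.15
tool_pos: [0.47, -0.0742, 0.1036]
tool_rot: [-0.097, -0.036, 0.995, -0.004]
contact_force: [0.5, -0.3, -5.0]
gripper_width: 0.696
grasp_force: 65.8
```

```bash
python3 -c "
from h import *
stat(6)"
```

```text
F mean [-0.904  0.354  5.465] sd [0.261 0.671 0.306]
T mean [-0.002 -0.103  0.001] sd [0.012 0.023 0.03 ]
J mean [ 1.3000e-02 -3.3404e+01 -3.6052e+01 -2.4200e-01  7.1400e-01 -0.0000e+00] sd [0.011 0.067 0.027 0.001 0.003 0.   ]
t 40.45 pitch,roll deg [ 0.74 -0.1 ] top z at tool axis mm -44.7 grasp 65.8 [ 0.4701 -0.0742  0.1037]
```

Request:
{"method": "jog_arm", "body": {"targets": [[[0,0,0],[0,-0.3,0],0],[[0,0,0],[0,-0.9,0],0],[[0,0,0],[0,-1.5,0],0],[[0,0,0],[0,-2.1,0],0],[[0,0,0],[0,-2.6,0],0],[[0,0,0],[0,-2.8,0],0],[[0,0,0],[0,-2.8,0],0],[[0,0,0],[0,-2.8,0],0]]}}

```text
time: 41.45
tool_pos: [0.4703, -0.0743, 0.1037]
tool_rot: [0.097, -0.036, 0.995, 0.004]
contact_force: [0.6, 0.3, -5.3]
gripper_width: 0.696
grasp_force: 68.8
```

```bash
python3 -c "
from h import *
stat(6)"
```

```text
F mean [ 0.579 -0.109  5.342] sd [0.577 0.374 0.683]
T mean [0.    0.199 0.013] sd [0.014 0.031 0.03 ]
J mean [-1.9000e-02 -2.3002e+01 -3.8237e+01  3.3800e-01 -7.3900e-01  1.0000e-03] sd [0.015 0.042 0.098 0.004 0.013 0.   ]
t 41.75 pitch,roll deg [ 0.82 -0.05] top z at tool axis mm -44.5 grasp 68.8 [ 0.4704 -0.0742  0.1036]
```

Request:
{"method": "jog_arm", "body": {"targets": [[[0,0,0],[0,0.3,0],0],[[0,0,0],[0,0.8,0],0],[[0,0,0],[0,1.3,0],0],[[0,0,0],[0,1.4,0],0],[[0,0,0],[0,1.4,0],0]]}}

```text
time: 42.38
tool_pos: [0.4705, -0.0741, 0.1035]
tool_rot: [0.0, -0.037, 0.999, 0.0]
contact_force: [-0.1, -0.1, -4.7]
gripper_width: 0.699
grasp_force: 68.7
```

```bash
python3 -c "
from h import *
stat(4)"
```

```text
F mean [0.277 0.062 5.373] sd [0.305 0.815 0.351]
T mean [ 0.013 -0.041  0.001] sd [0.016 0.021 0.048]
J mean [ 4.9000e-02 -2.7918e+01 -3.7373e+01 -9.0000e-03  2.2000e-02  1.0000e-03] sd [0.013 0.023 0.105 0.001 0.006 0.001]
t 42.58 pitch,roll deg [ 0.84 -0.08] top z at tool axis mm -44.6 grasp 68.7 [ 0.4698 -0.0742  0.1035]
```

In a quiet grip the right case's level moment depends on the previous tip: Ty went from +0.108 to −0.041 N·m, with J5 changing to match. That means something moved inside. One confirming tip the other way.

Request:
{"method": "jog_arm", "body": {"targets": [[[0,0,0],[0,0.5,0],0],[[0,0,0],[0,1.2,0],0],[[0,0,0],[0,1.6,0],0],[[0,0,0],[0,1.6,0],0],[[0,0,0],[0,1.2,0],0],[[0,0,0],[0,0.5,0],0],[[0,0,0],[0,0,0],0],[[0,0,0],[0,0,0],0]]}}

```text
time: 43.58
tool_pos: [0.4687, -0.0742, 0.1035]
tool_rot: [-0.0, -0.036, 0.999, -0.0]
contact_force: [-0.7, -0.2, -5.7]
gripper_width: 0.695
grasp_force: 69.9
```

```bash
python3 -c "
from h import *
stat(5)
go(.700,.109,.135,-4)"
```

```text
F mean [-0.198 -0.211  5.372] sd [0.256 0.287 0.499]
T mean [ 0.011  0.128 -0.009] sd [0.036 0.03  0.027]
J mean [-5.5000e-02 -2.8557e+01 -3.7005e+01  4.3000e-02 -9.5000e-02 -2.0000e-03] sd [0.011 0.043 0.12  0.008 0.012 0.005]
t 43.83 pitch,roll deg [ 0.7  -0.01] top z at tool axis mm -44.6 grasp 69.9 [ 0.4705 -0.0743  0.1037]
t 43.83 pos [ 0.4705 -0.0743  0.1037] shift [-9.69  6.64 -1.25] turn [-0.   -0.    1.02] w 0.696
```

Confirmed: the moment came back to +0.128, so the ball rolls and the right case is the one. Moving it over the tray.

Request:
{"method": "jog_arm", "body": {"targets": [[[0,0,-1],[0,0,0],0],[[-0.5,0.35,-1.2],[0,0,0],0],[[-1.5,1.05,-1.2],[0,0,0],0],[[-2.7,1.85,-1.2],[0,0,0],0],[[-3.9,2.7,-1.2],[0,0,0],0],[[-5.1,3.5,-1.2],[0,0,0],0],[[-6.3,4.3,-1.2],[0,0,0],0],[[-7.5,5.1,-1.2],[0,0,0],0]]}}

```text
time: 44.82
tool_pos: [0.6492, 0.0685, 0.1322]
tool_rot: [-0.001, -0.037, 0.999, 0.0]
contact_force: [-0.7, -0.2, -4.7]
gripper_width: 0.697
grasp_force: 69.9
```

Request:
{"method": "jog_arm", "body": {"targets": [[[-0.9,0.6,0],[0,0.1,0],0],[[-1.6,1.1,0.1],[0,0.1,0],0],[[-2.0,1.4,0.15],[0,0.1,0],0],[[-2.18,1.53,0.15],[0,0.1,0],0],[[-2.18,1.53,0.15],[0,0.1,0],0],[[-2.18,1.53,0.15],[0,0.1,0],0],[[-2.18,1.53,0.15],[0,0.1,0],0]]}}

```text
time: 45.7
tool_pos: [0.6992, 0.1082, 0.1301]
tool_rot: [-0.007, -0.036, 0.999, -0.0]
contact_force: [-0.2, -0.6, -5.5]
gripper_width: 0.696
grasp_force: 69.9
```

```bash
python3 -c "
from h import *
stat(4);go(.700,.109,.1295,4.1)
im,d=grab_frame('top');W=world('top',d)
for n,(u0,u1,v0,v1) in dict(L=(232,275,222,290),M=(281,325,222,290)).items():
    P=W[v0:v1,u0:u1].reshape(-1,3);P=P[(P[:,2]>.05)&(P[:,2]<.072)];print(n,rect(P),P[:,2].mean(),len(P))
cv2.imwrite('pics/t5.png',im[:,:,::-1])
im,d=grab_frame('scene');cv2.imwrite('pics/s5.png',im[:,:,::-1])"
```

```text
F mean [-0.122 -0.285  5.005] sd [0.569 0.371 0.138]
T mean [0.009 0.096 0.022] sd [0.02  0.025 0.032]
J mean [ 2.0000e-03 -5.3196e+01 -3.8467e+01  4.0000e-03 -6.8000e-02 -0.0000e+00] sd [0.02  0.04  0.004 0.001 0.    0.   ]
t 45.9 pitch,roll deg [ 0.77 -0.09] top z at tool axis mm -44.5 grasp 69.9 [0.6994 0.1085 0.1301]
t 45.9 pos [0.6994 0.1085 0.1301] shift [-0.03  0.02  0.02] turn [-0.   -0.1   0.01] w 0.694
L (array([499.1, 223.6]), array([13.6,  0.6]), np.float32(2.4)) 0.06379901143343708 6
M (array([459.4,  44.8]), array([120.8,  29.5]), np.float32(3.2)) 0.06355868135371212 500
```

View pics/s5.png

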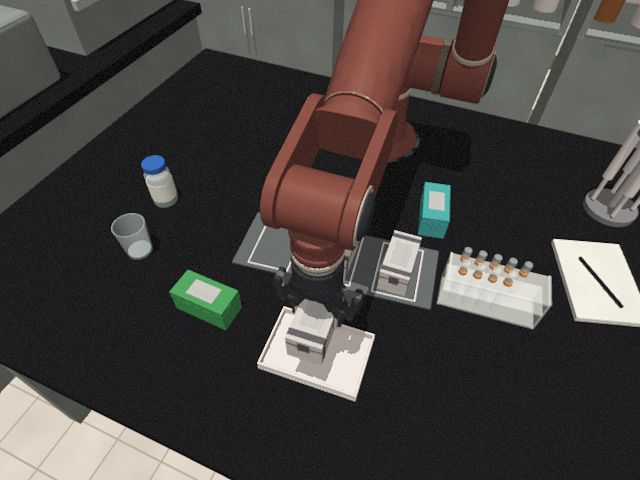

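View pics/t5.png

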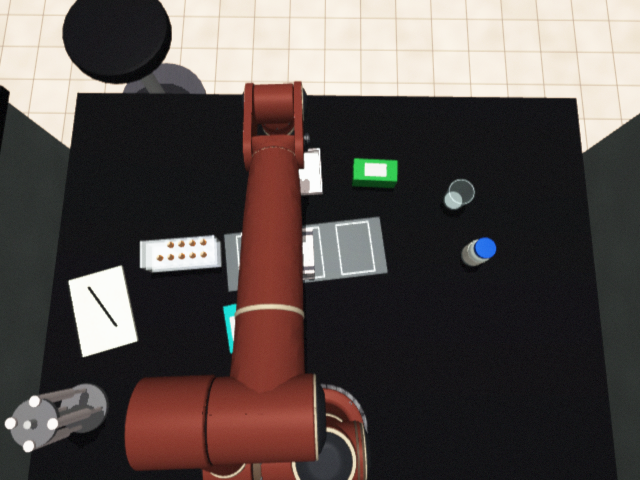

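The scene view shows the case held over the tray (310,335) and the left case in its frame (399,262), with the rack, jar and beaker where they were. The top view shows the middle case at (308,253). Handing in.

```bash
python3 -c "
from plant import *
print(job_done())"
```

```text
the job is handed in; nothing more can be done
None
```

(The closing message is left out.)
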